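# Clamp a plate under a T-handle screw by feel

## Robot

A 6-joint arm with a two-finger parallel gripper is mounted at the origin on a cart in front of the work surface, level with it; the furniture and walls round the work are solid. World frame = base frame: x ahead of the robot, y to its left, z up, the work surface at z = 0. Lengths are in m, angles in rad, forces in N, time in s.
With the tool pointing down it reaches from about 0.25 to 0.85 m from the base axis. Payload 12.5 kg.
Tool frame: the origin (TCP) lies at the very end of the fingers, on their centre line; the grasp point (between the pads) lies 19 mm behind it (robot.pinch_z is the distance from the TCP to the grasp point, in m); z points along the fingers, y is the line along which they close (so a half turn about z gives the same grasp; the last joint's range is limited). The gripper opens to 93 mm and grips with 3 to 60 N. Pads are 15 mm wide; open, the fingers measure 128 mm over their backs; the gripper's body (75 mm by 188 mm) begins 65 mm behind the grasp point.
Start: joints at [1.093, 0.351, 1.652, -0, 1.139, -0.085], TCP at [0.21, 0.508, 0.219] pointing down, gripper open.
Joint ranges: [-2.75, 2.75], [-0.79, 2.1], [0.01, 2.65], [-1.57, 4.71], [0.07, 3.14], [-2.87, 2.87]. Speed limits (rad/s): [2.22, 2.22, 2.79, 3.14, 3.14, 3.14].

## Interface

Orientations are given as [roll, pitch, yaw] about the fixed x, y, z axes, in that order (R = Rz(yaw) Ry(pitch) Rx(roll)).
In Python, from station import robot gives the robot as it stands. The module is installed in compiled form; this text tells all that it offers.
- The arm moves only by the tool move_arm, never from a script. Its argument "targets" is a list of rows, each an object of numbers: "ax", "ay", "az": the turn, a rotation vector about the tool's x, y, z as a fraction of full scale; "x", "y", "z": the shift along the tool's x, y, z as a fraction of full scale; "fingers": the closure, from 0 (fully open) to 1 (shut). In form: [{"ax": .., "ay": .., "az": .., "x": .., "y": .., "z": .., "fingers": ..}, ...]. A call has exactly 10 rows; each row is the pose to reach, as a shift and turn from the pose commanded when the call began, along the tool's axes at that moment; what a row does not reach only later rows make up. Full scale, the value 1, is 1 m for a shift and 45 degrees for a turn. A row lasts 1/10 s, in which the tool goes at most 50 mm and 8.59 degrees, less where a joint would pass 70% of its speed; a pose out of reach is approached as far as the arm can. A call with a number of a shift or a turn outside -1 to 1 is refused whole. A call with a gripper value outside its range is refused whole. The fingers move at their own pace and stop on an object; "squeeze" is the grip in N (left out, the last holds). Time passes only in rows, so rows that repeat a pose let the fingers close, or fill a call up. It gives the time, the measured TCP pose, the force, the opening and the grip force at its end, in the units of the state.
- robot.state(): the state, without advancing time (a new reading comes with each control period).
- robot.get_image(name): name is "side" or "top" or "wrist"; returns a dict with "image" (480x640x3 uint8, red, green, blue), "camera_matrix" (3x3 intrinsics, pixels), "k1" (the pictures are not rectified: a ray, as slopes to the right and down, at radius r is drawn at 1 + k1 r^2 times it, then the intrinsics apply), "R" (3x3) and "t" (3): a world point X has camera coordinates R X + t; the wrist camera has in their place "tool_from_camera" (4x4, takes a point from camera to tool coordinates, whose origin is the TCP and whose axes are the flange's). Camera axes: x right, y down, z forward; pixel columns grow to the right and rows downward; lengths in m; the calibration is good to about 2 mm. A picture is of the moment at which its call begins: read the wrist's pose just before it. There is no depth.
- robot.sign_off(): hands the job in; it is judged then, once.
The state is a dict: "time": time; "q": joint angles; "joint_vel": joint speeds; "tau": joint torques, N m; "ee_pos": TCP position; "orientation": TCP orientation; "force": force on the tool from outside, world axes, zero at the start; "torque": the same for the moment, N m; "grip_width": finger opening in m; "gripper_force": force on a finger pad.
Only numpy, scipy, OpenCV 4.12 (cv2) and the standard library are available. Lean on these libraries where they do the work, as an engineer would, in place of code of your own. Each camera call takes 0.05 s, during which the arm holds its last target. There are 200 camera calls.

## Task

Slide the aluminium plate endwise into the channel of the screw clamp, under the foot, until its end is fully home against the stop at the back. Then take hold of the T-handle and turn it clockwise (seen from above) past the point where the foot bites, about 30 degrees more, until the rising resistance shows that the plate is firmly clamped, but do not overtighten; then let go. Leave the eyepiece, the oil bottle and the objective tub where they stand.

Things in the scene. Friction and masses are not known exactly. Their poses are not given: they have to be found in the camera images.
- clamp: Grey screw clamp fixed to the bench; origin on the bench (z=0) under the vertical screw axis; -x points out of the mouth. Base x -75..+70, y +-50 mm, top 20 mm high. On it two rails, 9 mm high and 44 mm apart, from x=-39 to +35, flaring to about 55 mm apart at x=-72 mm. The stop is the column's face at x=+35. Arm over the channel 78 to 103 mm high, 56 mm wide at most, forward to x=-21 mm.
- plate_home (a point): Where the plate's centre lies when it is fully home (fixed on the clamp, same axes): 40 mm in front of the screw axis, 27 mm above the bench, y free by +-2 mm. The plate is slid in along +x from the mouth. It then sticks out of the mouth to 75 mm in front of this point; the outer 40 mm has only the bench, 20 mm lower, under it.
- bite (a point): Fixed point on the screw axis, 34 mm above the bench: the top of a plate in the channel. Above it hangs a round steel foot, 22 mm across, on a spring; at the start its underside is 3 to 8 mm higher (unknown). It goes straight down 3.5 mm per rad of the T-handle. It touches after 0.8 to 2.4 rad, so more than one grasp is needed.
- plate_mid (a point): Centre of the loose aluminium plate, 0.15 kg, 150 mm along its own x, 40 mm wide (y), 14 mm thick (z), lying flat on the bench; an 18 mm hole in the middle and a 6 mm hole near each end, both ends alike. Hold it by the end that stays outside the clamp, about 60 mm from its middle, fingers on its long sides, clear of clamp and T-handle.
- handle_mid (a point): Centre of the T-handle's steel bar, on the screw axis 144 mm above the bench; x runs along the bar, which points anywhere at the start. Bar 66 mm long, 14 mm wide, flat sides, 135 to 153 mm high, a 21 mm round knob on each end (76 mm over all). Under it a 12 mm stem and a 28 mm collar, its top 108 mm high. Clockwise from above tightens; it does not rise or sink.
- screw_axis (a point): Point on the screw axis, 103 mm up, fixed on the clamp. Feel: 0.26 N m of steady friction, and from the bite a load that climbs 0.3 N m per rad. Well clamped (25 to 65 N on the plate) is a load of 0.09 to 0.23, best 0.15 N m, 0.5 rad past the bite; 1 rad is overtight. At rest friction may show with either sign: judge by the change from readings taken alike while free. It stays where left.
- eyepiece_spare_mid (a point): Centre of a loose spare eyepiece, black and white, 34 mm across and 49 mm tall, standing on the bench; must stay there.
- oil_bottle_mid (a point): Centre of a small loose bottle with a white cap, 25 mm across and 54 mm tall, standing on the bench; must stay there.
- objective_tub_mid (a point): Centre of a loose white tub with a black lid, 35 mm across and 52 mm tall, standing on the bench; must stay there.

How it is judged:
By the outcome, as a careful person would: the job done as asked, in the order asked, and still so for the second after the job is handed in, with the robot touching nothing.
It also fails if it takes over 72 s, if anything falls off the work surface, if the arm or the gripper's body presses on something with over 40 N, if the wrist force passes 120 N, or if a joint passes its speed limit or range.

## Working session

There is one attempt and no reset: what is moved stays moved. The work goes in short steps, Python scripts to look and compute and a tool call to move; the robot and the scene stay as the last step left them, time stands still between calls to the robot, and variables do not carry over. Pictures are saved under pics/ and viewed, at most 10 in all, crops included, and the job is handed in when it is done.

Besides the shell and the picture viewer there is one more tool, called after "Emit:" by a JSON object that holds its "fn" and its "kwargs". move_arm: Moves the arm, as the interface text tells. Its arguments: {"type":"object","properties":{"targets":{"type":"array"},"squeeze":{"type":"number"}},"required":["targets"]}

```bash
mkdir -p pics
cat > h.py <<'E'
import numpy as np, cv2
from station import robot
from scipy.spatial.transform import Rotation as Ro
def snap(name,fn=None):
    s=robot.state(); d=robot.get_image(name)
    if fn: cv2.imwrite('pics/'+fn,cv2.cvtColor(d['image'],cv2.COLOR_RGB2BGR))
    if 'tool_from_camera' in d:
        T=np.eye(4);T[:3,:3]=Ro.from_euler('xyz',s['orientation']).as_matrix();T[:3,3]=s['ee_pos']
        C=T@np.array(d['tool_from_camera']); d['R']=C[:3,:3].T; d['t']=-C[:3,:3].T@C[:3,3]
    return d
def ray(d,px):
    K=np.array(d['camera_matrix']);p=np.atleast_2d(np.array(px,float))
    u=cv2.undistortPoints(p[:,None],K,np.array([d['k1'],0,0,0,0.]))[:,0]
    R=np.array(d['R']);o=-R.T@np.array(d['t'])
    return o,np.c_[u,np.ones(len(u))]@R
def onz(d,px,z):
    o,v=ray(d,px); return o+v*((z-o[2])/v[:,2])[:,None]
def proj(d,X):
    X=np.atleast_2d(X)@np.array(d['R']).T+np.array(d['t']);s=X[:,:2]/X[:,2:]
    s=s*(1+d['k1']*(s**2).sum(1,keepdims=True));K=np.array(d['camera_matrix'])
    return s@K[:2,:2].T+K[:2,2]
E
python3 - <<'E'
from h import *
s=robot.state();print(s)
for n in('top','side'):
    d=snap(n,n+'0.png');R=np.array(d['R']);print(n,-R.T@np.array(d['t']),R[2],d['camera_matrix'],d['k1'])
d=robot.get_image('wrist');print(d['tool_from_camera'],robot.pinch_z)
E
```

```text
{'time': 0.0, 'q': array([ 1.09335813e+00,  3.51211989e-01,  1.65245053e+00, -2.41957086e-05,
        1.13909080e+00, -8.45884863e-02]), 'joint_vel': array([-0.00079381, -0.0005941 , -0.00102592,  0.00235363, -0.00082218,
       -0.00177291]), 'tau': array([-1.15474839e-03, -4.97315741e+01, -2.85262835e+01,  6.99057290e-02,
        2.56556697e-02, -1.11384115e-04]), 'ee_pos': array([0.21036464, 0.50779499, 0.21810466]), 'orientation': array([-3.14043428e+00, -7.61761360e-05,  2.74875304e+00]), 'force': array([ 0.38166534, -0.6214941 ,  0.09561502]), 'torque': array([ 0.05815192, -0.00108645,  0.0050184 ]), 'gripper_force': 0.0, 'grip_width': 0.09292725724746616}
top [0.44703567 0.06930526 0.94654709] [ 0.15902125  0.02008211 -0.98707089] [[448.63664714   0.         316.56087235]
 [  0.         448.63664714 241.2799303 ]
 [  0.           0.           1.        ]] -0.10645236651037053
side [ 0.58321246 -0.65392018  0.57632147] [-0.00713613  0.84773307 -0.53037507] [[461.91474039   0.         313.69246467]
 [  0.         461.91474039 234.04619275]
 [  0.           0.           1.        ]] -0.0948184880026392
[[ 3.47191728e-04 -9.59354603e-01 -2.82203164e-01  7.88701016e-02]
 [ 9.99999184e-01 -1.37979821e-05  1.27719547e-03 -2.79904749e-04]
 [-1.22917719e-03 -2.82203377e-01  9.59353815e-01 -1.67745965e-01]
 [ 0.00000000e+00  0.00000000e+00  0.00000000e+00  1.00000000e+00]] 0.0188
```

View pics/top0.png

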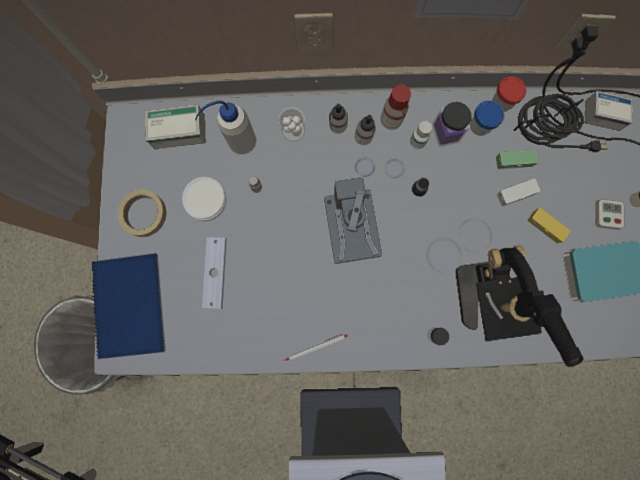

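View pics/side0.png

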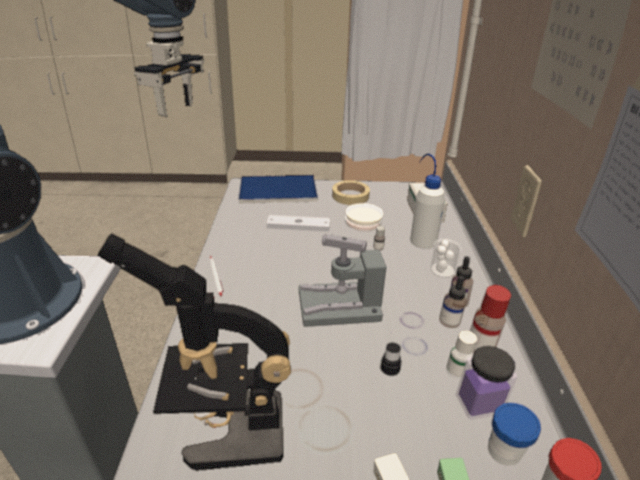

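The top view shows the plate at about (213,273) upright in the picture, the clamp at (352,222) with its mouth down the picture (towards -x), and the T-handle at (355,211). The bottle stands at (255,184), the eyepiece at (421,187) and the tub at (440,336). The side view agrees.

Run:
```python
from h import *
d=snap('top');im=d['image'];g=im.min(2)
m=np.zeros_like(g);m[225:320,190:235]=(g[225:320,190:235]>175)*255
c=max(cv2.findContours(m,0,2)[0],key=cv2.contourArea);r=cv2.minAreaRect(c);print(r)
b=onz(d,cv2.boxPoints(r),0.014);print(b,b.mean(0),np.linalg.norm(b-np.roll(b,1,0),axis=1))
crop=im[170:275,310:395];cv2.imwrite('pics/c.png',cv2.cvtColor(cv2.resize(crop,None,fx=5.7,fy=5.7,interpolation=2),cv2.COLOR_RGB2BGR))
crop2=im[255:256,190:235].min(2);print(crop2)
```

```text
Traceback (most recent call last):
ValueError: max() iterable argument is empty
```

Run:
```python
from h import *
d=snap('top');im=d['image'];g=im.min(2)
print(g[255,190:235])
sub=g[225:320,190:235];th,_=cv2.threshold(sub,0,255,cv2.THRESH_OTSU);print(th)
m=np.zeros_like(g);m[225:320,190:235]=(sub>th)*255
c=max(cv2.findContours(m,0,2)[0],key=cv2.contourArea);r=cv2.minAreaRect(c);print(r)
b=onz(d,cv2.boxPoints(r),0.014);print(b,b.mean(0),np.linalg.norm(b-np.roll(b,1,0),axis=1))
crop=im[170:275,310:395];cv2.imwrite('pics/c.png',cv2.cvtColor(cv2.resize(crop,None,fx=5.7,fy=5.7,interpolation=2),cv2.COLOR_RGB2BGR))
```

```text
[129 129 129 130 128 128 130 128 131 130 128 130 131 129 131 140 155 155
 155 155 159 158 159 161 154 152 156 158 158 156 153 156 161 142  95  98
 126 131 131 132 131 130 131 130 131]
141.0
((212.89755249023438, 272.1907958984375), (18.390499114990234, 71.47491455078125), 3.4682295322418213)
[[0.46515157 0.33240962 0.014     ]
 [0.61622887 0.32446392 0.014     ]
 [0.61253255 0.28461842 0.014     ]
 [0.46205505 0.29341377 0.014     ]] [0.53899201 0.30872643 0.014     ] [0.03911859 0.15128611 0.04001658 0.15073432]
```

View pics/c.png

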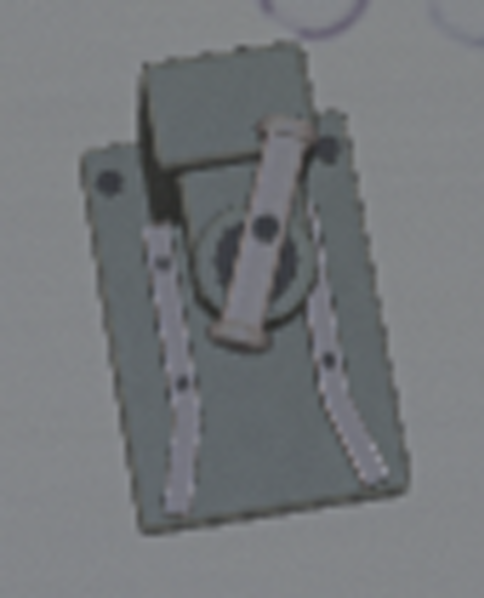

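The crop shows the clamp base's corners at about (82,152), (345,110), (408,490) and (140,532), and the handle bar running from knob (238,335) to knob (287,128). Its centre screw is at (265,228).

Run:
```python
from h import *
d=snap('top')
f=lambda p:np.array(p,float)/5.7+[309.6,169.6]
b=onz(d,f([(82,152),(345,110),(408,490),(140,532)]),.02);print(b)
print('len',np.linalg.norm(b-np.roll(b,1,0),axis=1))
ax=(b[0]+b[1]-b[2]-b[3]);yaw=np.arctan2(ax[1],ax[0]);u=np.array([np.cos(yaw),np.sin(yaw),0]);print('yaw',yaw)
c=b.mean(0);o=c+u*.0025;print('clamp origin',o,'home',o-.04*u)
h=onz(d,f([(265,228),(238,335),(287,128)]),.153);print('handle',h); v=h[2]-h[1];print('bar angle',np.arctan2(v[1],v[0]),np.linalg.norm(v))
# other objects
for n,p,z in(('bottle',(255,184),.03),('eyep',(421,187),.025),('tub',(440,336),.05)): print(n,onz(d,[p],z))
```

```text
[[ 0.69278596  0.06968861  0.02      ]
 [ 0.70578375 -0.02914943  0.02      ]
 [ 0.56200788 -0.04533346  0.02      ]
 [ 0.54966675  0.05289287  0.02      ]]
len [0.14410137 0.09968902 0.14468388 0.09899856]
yaw 0.11445176815813064
clamp origin [0.63004473 0.01231015 0.02      ] home [0.59030643 0.00774207 0.02      ]
handle [[0.63070679 0.01227703 0.153     ]
 [0.59640639 0.02225316 0.153     ]
 [0.66327561 0.00382714 0.153     ]]
bar angle -0.2688802236161761 0.06936144889498548
bottle [[0.7222654  0.21557366 0.03      ]]
eyep [[ 0.70532051 -0.13712379  0.025     ]]
tub [[ 0.39488785 -0.15040051  0.05      ]]
```

```bash
cat >> h.py <<'E'
def goal(pos,yaw,s=None):
    s=s or robot.state(); R0=Ro.from_euler('xyz',s['orientation']); Rg=Ro.from_euler('xyz',[np.pi,0,yaw])
    sh=R0.inv().apply(np.array(pos)-s['ee_pos']); tr=(R0.inv()*Rg).as_rotvec()/(np.pi/4)
    print('shift',sh.round(4),'turn',tr.round(4),'t',round(s['time'],2))
def st():
    s=robot.state(); print({k:np.round(s[k],4) for k in('time','ee_pos','orientation','force','torque','grip_width','gripper_force')}); return s
E
python3 -c "
from h import *
goal([.479,.312,.13],np.pi-.055)"
```

```text
shift [-0.3231 -0.0782  0.0885] turn [-5.000e-04 -1.000e-04 -4.301e-01] t 0.3
```

Emit:
{"fn": "move_arm", "kwargs": {"targets": [{"x": -0.02, "y": -0.005, "z": 0.005, "az": -0.03, "ax": 0, "ay": 0, "fingers": 0}, {"x": -0.06, "y": -0.015, "z": 0.015, "az": -0.1, "ax": 0, "ay": 0, "fingers": 0}, {"x": -0.105, "y": -0.025, "z": 0.029, "az": -0.16, "ax": 0, "ay": 0, "fingers": 0}, {"x": -0.15, "y": -0.036, "z": 0.041, "az": -0.22, "ax": 0, "ay": 0, "fingers": 0}, {"x": -0.195, "y": -0.047, "z": 0.053, "az": -0.28, "ax": 0, "ay": 0, "fingers": 0}, {"x": -0.24, "y": -0.058, "z": 0.066, "az": -0.34, "ax": 0, "ay": 0, "fingers": 0}, {"x": -0.28, "y": -0.068, "z": 0.077, "az": -0.39, "ax": 0, "ay": 0, "fingers": 0}, {"x": -0.31, "y": -0.075, "z": 0.085, "az": -0.42, "ax": 0, "ay": 0, "fingers": 0}, {"x": -0.323, "y": -0.078, "z": 0.0885, "az": -0.43, "ax": 0, "ay": 0, "fingers": 0}, {"x": -0.323, "y": -0.078, "z": 0.0885, "az": -0.43, "ax": 0, "ay": 0, "fingers": 0}], "squeeze": 30}}

```text
time: 1.3
ee_pos: [0.4796, 0.3116, 0.1296]
orientation: [-3.141, -0.001, 3.084]
force: [-1.3, -0.1, -0.9]
grip_width: 0.0932
gripper_force: 0.0
```

Run:
```python
from h import *
st();d=snap('wrist','w1.png')
print(proj(d,[[.539,.309,.014],[.464,.313,.014],[.614,.3045,.014]]))
```

```text
{'time': np.float64(1.3), 'ee_pos': array([0.4796, 0.3116, 0.1296]), 'orientation': array([-3.1412e+00, -6.0000e-04,  3.0844e+00]), 'force': array([-1.3146, -0.1402, -0.889 ]), 'torque': array([-0.0222,  0.034 , -0.0256]), 'grip_width': np.float64(0.0932), 'gripper_force': np.float64(0.0)}
[[322.77328852 292.28493068]
 [322.49351593 206.91560185]
 [322.47198116 365.74071378]]
```

View pics/w1.png

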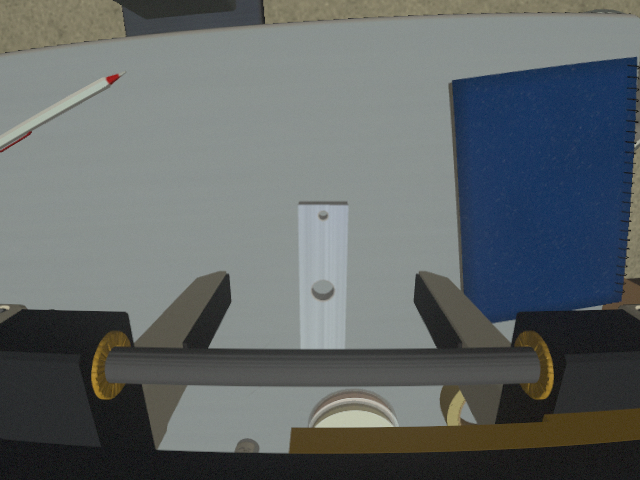

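The wrist view shows the plate straight between the fingers, with its hole at (323,290) against a predicted (323,292). I'll descend, grip and lift.

Emit:
{"fn": "move_arm", "kwargs": {"targets": [{"x": 0, "y": 0, "z": 0.015, "ax": 0, "ay": 0, "az": 0, "fingers": 0.2}, {"x": 0.001, "y": 0.001, "z": 0.045, "ax": 0, "ay": 0, "az": 0, "fingers": 0.2}, {"x": 0.002, "y": 0.001, "z": 0.08, "ax": 0, "ay": 0, "az": 0, "fingers": 0.2}, {"x": 0.003, "y": 0.001, "z": 0.105, "ax": 0, "ay": 0, "az": 0, "fingers": 0.2}, {"x": 0.003, "y": 0.001, "z": 0.12, "ax": 0, "ay": 0, "az": 0, "fingers": 0.2}, {"x": 0.003, "y": 0.001, "z": 0.126, "ax": 0, "ay": 0, "az": 0, "fingers": 0.2}, {"x": 0.003, "y": 0.001, "z": 0.126, "ax": 0, "ay": 0, "az": 0, "fingers": 0.7}, {"x": 0.003, "y": 0.001, "z": 0.126, "ax": 0, "ay": 0, "az": 0, "fingers": 0.9}, {"x": 0.003, "y": 0.001, "z": 0.126, "ax": 0, "ay": 0, "az": 0, "fingers": 1}, {"x": 0.003, "y": 0.001, "z": 0.126, "ax": 0, "ay": 0, "az": 0, "fingers": 1}], "squeeze": 40}}

```text
time: 2.35
ee_pos: [0.4765, 0.3138, 0.005]
orientation: [3.141, 0.001, 3.086]
force: [0.2, 1.2, -0.2]
grip_width: 0.0468
gripper_force: 0.0
```

```bash
python3 -c "
from h import *
s=st()
u=np.array([np.cos(.1145),np.sin(.1145),0])
g=np.array([.6303,.0123,0])-.04*u-.06*u
print(g)
goal(np.array([.477,.312,.053]),np.pi-.055)
"
```

```text
{'time': np.float64(2.35), 'ee_pos': array([0.4765, 0.3138, 0.005 ]), 'orientation': array([3.1408e+00, 1.2000e-03, 3.0864e+00]), 'force': array([ 0.2491,  1.1501, -0.1527]), 'torque': array([ 0.0441,  0.0033, -0.0346]), 'grip_width': np.float64(0.0468), 'gripper_force': np.float64(0.0)}
[0.5309548 0.000875  0.       ]
shift [-0.0006 -0.0018 -0.048 ] turn [ 0.001   0.0015 -0.0003] t 2.35
```

Emit:
{"fn": "move_arm", "kwargs": {"targets": [{"x": 0, "y": 0, "z": 0, "ax": 0, "ay": 0, "az": 0, "fingers": 1}, {"x": 0, "y": 0, "z": 0, "ax": 0, "ay": 0, "az": 0, "fingers": 1}, {"x": 0, "y": 0, "z": 0, "ax": 0, "ay": 0, "az": 0, "fingers": 1}, {"x": 0, "y": 0, "z": 0, "ax": 0, "ay": 0, "az": 0, "fingers": 1}, {"x": 0, "y": 0, "z": 0, "ax": 0, "ay": 0, "az": 0, "fingers": 1}, {"x": 0, "y": 0, "z": -0.005, "ax": 0, "ay": 0, "az": 0, "fingers": 1}, {"x": 0, "y": 0, "z": -0.02, "ax": 0, "ay": 0, "az": 0, "fingers": 1}, {"x": 0, "y": 0, "z": -0.04, "ax": 0, "ay": 0, "az": 0, "fingers": 1}, {"x": 0, "y": 0, "z": -0.055, "ax": 0, "ay": 0, "az": 0, "fingers": 1}, {"x": 0, "y": 0, "z": -0.06, "ax": 0, "ay": 0, "az": 0, "fingers": 1}]}}

```text
time: 3.35
ee_pos: [0.4769, 0.314, 0.0663]
orientation: [3.14, 0.002, 3.087]
force: [-0.6, 0.1, -2.7]
grip_width: 0.0394
gripper_force: 39.9
```

Run:
```python
from h import *
st();d=snap('wrist','w2.png')
u=np.array([np.cos(.1145),np.sin(.1145),0])
o=np.array([.6303,.0123,0])
for k in (-.2,-.22):goal(o+k*u+[0,0,.061],np.pi+.1145)
```

```text
{'time': np.float64(3.35), 'ee_pos': array([0.4769, 0.314 , 0.0663]), 'orientation': array([3.1401e+00, 2.4000e-03, 3.0865e+00]), 'force': array([-0.6405,  0.1397, -2.6773]), 'torque': array([0.0544, 0.1349, 0.0025]), 'grip_width': np.float64(0.0394), 'gripper_force': np.float64(39.9451)}
shift [ 0.0273 -0.3265  0.0046] turn [ 0.0015  0.003  -0.2158] t 3.4
shift [ 0.047  -0.3299  0.0045] turn [ 0.0015  0.003  -0.2158] t 3.4
```

View pics/w2.png

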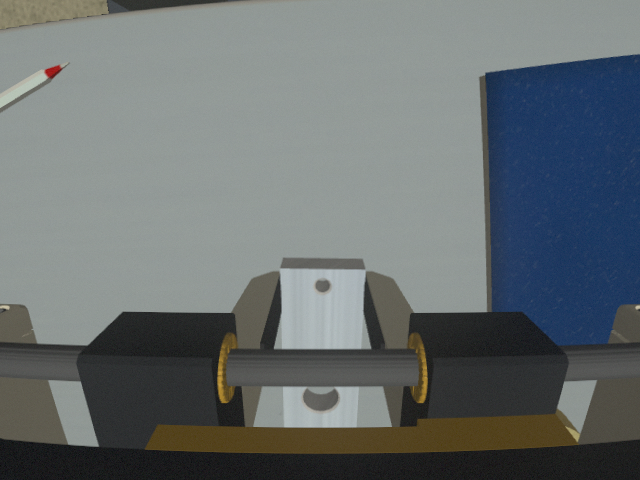

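The plate is held square between the pads: near end at row 269, small hole at (322,285), main hole at (320,397).

Run:
```python
from h import *
d=snap('wrist');s=robot.state();z=s['ee_pos'][2]
p=onz(d,[(322,270),(322,285.5),(320,398),(281.5,269),(364,269)],z+.0085)
R0=Ro.from_euler('xyz',s['orientation']);print(R0.inv().apply(p-s['ee_pos']).round(4))
```

```text
[[ 0.012   0.0003 -0.0085]
 [ 0.0039  0.0003 -0.0085]
 [-0.0634 -0.0008 -0.0084]
 [ 0.0125 -0.0191 -0.0085]
 [ 0.0125  0.0203 -0.0085]]
```

Emit:
{"fn": "move_arm", "kwargs": {"targets": [{"x": 0.003, "y": -0.015, "z": 0, "ax": 0, "ay": 0, "az": -0.02, "fingers": 1}, {"x": 0.008, "y": -0.05, "z": 0, "ax": 0, "ay": 0, "az": -0.05, "fingers": 1}, {"x": 0.014, "y": -0.095, "z": 0, "ax": 0, "ay": 0, "az": -0.08, "fingers": 1}, {"x": 0.02, "y": -0.14, "z": 0, "ax": 0, "ay": 0, "az": -0.11, "fingers": 1}, {"x": 0.026, "y": -0.185, "z": 0, "ax": 0, "ay": 0, "az": -0.14, "fingers": 1}, {"x": 0.033, "y": -0.23, "z": 0, "ax": 0, "ay": 0, "az": -0.17, "fingers": 1}, {"x": 0.039, "y": -0.27, "z": 0, "ax": 0, "ay": 0, "az": -0.19, "fingers": 1}, {"x": 0.044, "y": -0.305, "z": 0, "ax": 0, "ay": 0, "az": -0.21, "fingers": 1}, {"x": 0.047, "y": -0.325, "z": 0, "ax": 0, "ay": 0, "az": -0.216, "fingers": 1}, {"x": 0.047, "y": -0.33, "z": 0, "ax": 0, "ay": 0, "az": -0.216, "fingers": 1}]}}

```text
time: 4.45
ee_pos: [0.4102, -0.0148, 0.0637]
orientation: [3.141, -0.001, -3.029]
force: [-0.4, 1.2, -2.2]
grip_width: 0.0397
gripper_force: 39.9
```

Run:
```python
from h import *
s=st();d=snap('top');im=d['image']
u=np.array([np.cos(.1145),np.sin(.1145),0]);v=np.array([-u[1],u[0],0]);o=np.array([.6303,.0123,0])
r=s['ee_pos']-o;print('clamp frame',r@u,r@v)
crop=im[165:325,290:410];cv2.imwrite('pics/c2.png',cv2.cvtColor(cv2.resize(crop,None,fx=3.7,fy=3.7,interpolation=2),cv2.COLOR_RGB2BGR))
```

```text
{'time': np.float64(4.45), 'ee_pos': array([ 0.4102, -0.0148,  0.0637]), 'orientation': array([ 3.1414e+00, -1.3000e-03, -3.0293e+00]), 'force': array([-0.3753,  1.1513, -2.1897]), 'torque': array([ 0.0433,  0.1206, -0.0205]), 'grip_width': np.float64(0.0397), 'gripper_force': np.float64(39.9449)}
clamp frame -0.22176785367109603 -0.0017533497132419004
```

View pics/c2.png

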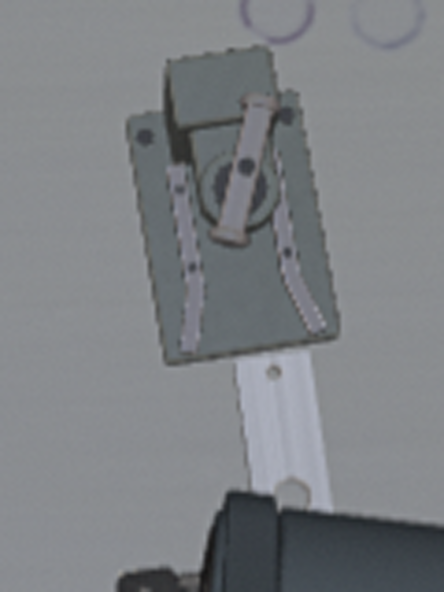

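The crop shows the plate lined up in front of the mouth, nearly centred. I'll apply small corrections, lower it outside the mouth, then measure again.

Emit:
{"fn": "move_arm", "kwargs": {"targets": [{"x": 0, "y": 0.001, "z": 0.005, "ax": 0, "ay": 0, "az": -0.01, "fingers": 1}, {"x": 0, "y": 0.002, "z": 0.015, "ax": 0, "ay": 0, "az": -0.02, "fingers": 1}, {"x": 0, "y": 0.002, "z": 0.025, "ax": 0, "ay": 0, "az": -0.02, "fingers": 1}, {"x": 0, "y": 0.002, "z": 0.031, "ax": 0, "ay": 0, "az": -0.02, "fingers": 1}, {"x": 0, "y": 0.002, "z": 0.034, "ax": 0, "ay": 0, "az": -0.02, "fingers": 1}, {"x": 0, "y": 0.002, "z": 0.034, "ax": 0, "ay": 0, "az": -0.02, "fingers": 1}, {"x": 0, "y": 0.002, "z": 0.034, "ax": 0, "ay": 0, "az": -0.02, "fingers": 1}, {"x": 0, "y": 0.002, "z": 0.034, "ax": 0, "ay": 0, "az": -0.02, "fingers": 1}, {"x": 0, "y": 0.002, "z": 0.034, "ax": 0, "ay": 0, "az": -0.02, "fingers": 1}, {"x": 0, "y": 0.002, "z": 0.034, "ax": 0, "ay": 0, "az": -0.02, "fingers": 1}]}}

```text
time: 5.5
ee_pos: [0.4109, -0.0114, 0.0303]
orientation: [-3.141, 0.0, -3.011]
force: [-0.6, -0.2, -1.6]
grip_width: 0.0394
gripper_force: 39.9
```

Run:
```python
from h import *
s=st();d=snap('top');im=d['image'];g=im.min(2)
u=np.array([np.cos(.1145),np.sin(.1145),0]);v=np.array([-u[1],u[0],0]);o=np.array([.6303,.0123,0])
fr=lambda P:np.c_[(P-o)@u,(P-o)@v].round(4)
print('tcp',fr(s['ee_pos'][None]))
m=((g>141)*255).astype(np.uint8);m[:,:340]=0;m[:,385:]=0;m[:266]=0;m[305:]=0
zt=s['ee_pos'][2]+.0085
for r in range(266,300,4):
    c=np.flatnonzero(m[r]); 
    if len(c)>3: print(r,c.min(),c.max(),fr(onz(d,[(c.min()-.5,r),(c.max()+.5,r)],zt)).tolist())
# rails in top view at z=.029
m=((g>141)*255).astype(np.uint8)
for r in range(208,262,4): 
    c=np.flatnonzero(m[r,325:390])+325; print(r,c.tolist(),fr(onz(d,[(x,r) for x in c],.029))[:,1].tolist() if len(c) else '')
crop=im[165:325,290:410]
```

```text
{'time': np.float64(5.5), 'ee_pos': array([ 0.4109, -0.0114,  0.0303]), 'orientation': array([-3.1415e+00,  4.0000e-04, -3.0114e+00]), 'force': array([-0.6085, -0.159 , -1.5889]), 'torque': array([ 0.0462,  0.1229, -0.032 ]), 'grip_width': np.float64(0.0394), 'gripper_force': np.float64(39.9453)}
tcp [[-0.2207  0.0015]]
266 350 369 [[-0.0882, 0.0202], [-0.0941, -0.0199]]
270 351 370 [[-0.0965, 0.0195], [-0.1024, -0.0206]]
274 351 371 [[-0.1046, 0.0207], [-0.1108, -0.0214]]
278 352 371 [[-0.1129, 0.0199], [-0.1188, -0.0201]]
282 353 372 [[-0.1212, 0.0192], [-0.127, -0.0208]]
286 353 372 [[-0.1291, 0.0204], [-0.135, -0.0195]]
290 354 373 [[-0.1374, 0.0196], [-0.1432, -0.0202]]
294 355 374 [[-0.1456, 0.0189], [-0.1515, -0.021]]
298 355 374 [[-0.1535, 0.0201], [-0.1594, -0.0197]]
208 [] 
212 [] 
216 [] 
220 [] 
224 [] 
228 [] 
232 [] 
236 [] 
240 [329] [0.0533]
244 [] 
248 [331, 375] [0.0517, -0.0382]
252 [377] [-0.0409]
256 [] 
260 []
```

Plate centreline is within 0.5 mm of the channel axis. I'll enter about 3 mm high, then lower onto the base.

Emit:
{"fn": "move_arm", "kwargs": {"targets": [{"x": -0.005, "y": 0, "z": 0, "ax": 0, "ay": 0, "az": 0, "fingers": 1}, {"x": -0.015, "y": 0, "z": 0, "ax": 0, "ay": 0, "az": 0, "fingers": 1}, {"x": -0.025, "y": 0, "z": 0, "ax": 0, "ay": 0, "az": 0, "fingers": 1}, {"x": -0.033, "y": 0, "z": 0, "ax": 0, "ay": 0, "az": 0, "fingers": 1}, {"x": -0.038, "y": 0, "z": 0, "ax": 0, "ay": 0, "az": 0, "fingers": 1}, {"x": -0.04, "y": 0, "z": 0, "ax": 0, "ay": 0, "az": 0, "fingers": 1}, {"x": -0.04, "y": 0, "z": 0.001, "ax": 0, "ay": 0, "az": 0, "fingers": 1}, {"x": -0.04, "y": 0, "z": 0.002, "ax": 0, "ay": 0, "az": 0, "fingers": 1}, {"x": -0.04, "y": 0, "z": 0.002, "ax": 0, "ay": 0, "az": 0, "fingers": 1}, {"x": -0.04, "y": 0, "z": 0.002, "ax": 0, "ay": 0, "az": 0, "fingers": 1}]}}

```text
time: 6.55
ee_pos: [0.4502, -0.0062, 0.0281]
orientation: [3.142, -0.0, -3.011]
force: [0.6, 0.3, -1.5]
grip_width: 0.0394
gripper_force: 39.9
```

```bash
cat >> h.py <<'E'
u=np.array([np.cos(.1145),np.sin(.1145),0]);v=np.array([-u[1],u[0],0]);o=np.array([.6303,.0123,0])
fr=lambda P:np.c_[(np.atleast_2d(P)-o)@u,(np.atleast_2d(P)-o)@v].round(4)
E
python3 - <<'E'
from h import *
s=st();print(fr(s['ee_pos']));d=snap('side','s1.png');im=d['image'][225:345,250:410]
cv2.imwrite('pics/s1.png',cv2.cvtColor(cv2.resize(im,None,fx=4.8,fy=4.8,interpolation=2),cv2.COLOR_RGB2BGR))
E
```

```text
{'time': np.float64(6.55), 'ee_pos': array([ 0.4502, -0.0062,  0.0281]), 'orientation': array([ 3.1415e+00, -2.0000e-04, -3.0114e+00]), 'force': array([ 0.5913,  0.264 , -1.5055]), 'torque': array([0.0324, 0.0935, 0.0142]), 'grip_width': np.float64(0.0394), 'gripper_force': np.float64(39.9453)}
[[-0.181   0.0022]]
```

View pics/s1.png

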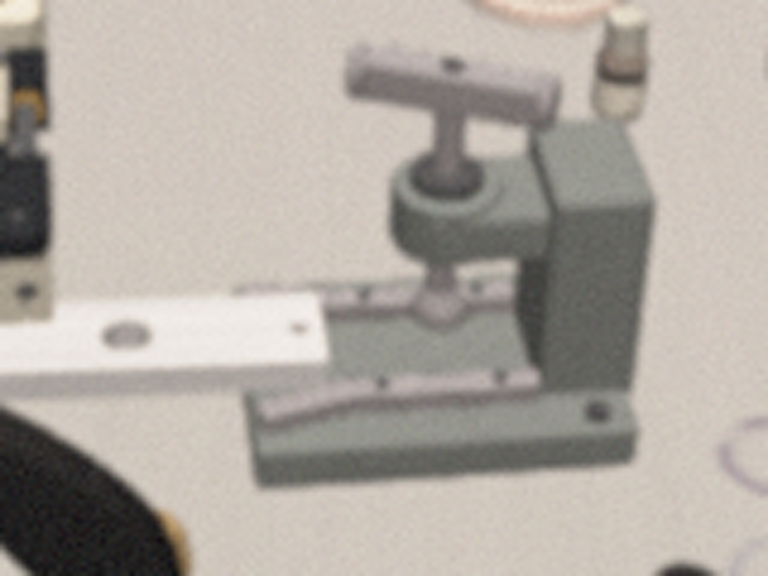

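The side view shows the plate's front inside the flare at (328,330), level and just above the base. Lowering until it touches.

Emit:
{"fn": "move_arm", "kwargs": {"targets": [{"x": 0, "y": 0, "z": 0.0005, "ax": 0, "ay": 0, "az": 0, "fingers": 1}, {"x": 0, "y": -0.0005, "z": 0.001, "ax": 0, "ay": 0, "az": 0, "fingers": 1}, {"x": 0, "y": -0.0005, "z": 0.0015, "ax": 0, "ay": 0, "az": 0, "fingers": 1}, {"x": 0, "y": -0.0005, "z": 0.002, "ax": 0, "ay": 0, "az": 0, "fingers": 1}, {"x": 0, "y": -0.0005, "z": 0.002, "ax": 0, "ay": 0, "az": 0, "fingers": 1}, {"x": -0.003, "y": -0.0005, "z": 0.002, "ax": 0, "ay": 0, "az": 0, "fingers": 1}, {"x": -0.007, "y": -0.0006, "z": 0.002, "ax": 0, "ay": 0, "az": 0, "fingers": 1}, {"x": -0.01, "y": -0.0007, "z": 0.002, "ax": 0, "ay": 0, "az": 0, "fingers": 1}, {"x": -0.012, "y": -0.0007, "z": 0.002, "ax": 0, "ay": 0, "az": 0, "fingers": 1}, {"x": -0.012, "y": -0.0007, "z": 0.002, "ax": 0, "ay": 0, "az": 0, "fingers": 1}]}}

```text
time: 7.6
ee_pos: [0.4627, -0.0052, 0.0261]
orientation: [-3.142, 0.0, -3.011]
force: [-0.3, -0.3, -0.7]
grip_width: 0.0394
gripper_force: 39.9
```

Emit:
{"fn": "move_arm", "kwargs": {"targets": [{"x": 0, "y": 0, "z": 0.0005, "ax": 0, "ay": 0, "az": 0, "fingers": 1}, {"x": -0.001, "y": 0, "z": 0.001, "ax": 0, "ay": 0, "az": 0, "fingers": 1}, {"x": -0.003, "y": 0, "z": 0.001, "ax": 0, "ay": 0, "az": 0, "fingers": 1}, {"x": -0.006, "y": -0.0001, "z": 0.001, "ax": 0, "ay": 0, "az": 0, "fingers": 1}, {"x": -0.01, "y": -0.0001, "z": 0.001, "ax": 0, "ay": 0, "az": 0, "fingers": 1}, {"x": -0.014, "y": -0.0002, "z": 0.001, "ax": 0, "ay": 0, "az": 0, "fingers": 1}, {"x": -0.018, "y": -0.0003, "z": 0.001, "ax": 0, "ay": 0, "az": 0, "fingers": 1}, {"x": -0.02, "y": -0.0003, "z": 0.001, "ax": 0, "ay": 0, "az": 0, "fingers": 1}, {"x": -0.02, "y": -0.0003, "z": 0.001, "ax": 0, "ay": 0, "az": 0, "fingers": 1}, {"x": -0.02, "y": -0.0003, "z": 0.001, "ax": 0, "ay": 0, "az": 0, "fingers": 1}]}}

```text
time: 8.6
ee_pos: [0.4823, -0.003, 0.0251]
orientation: [-3.142, 0.0, -3.011]
force: [0.4, 0.7, -1.2]
grip_width: 0.0394
gripper_force: 39.9
```

```bash
python3 -c "
from h import *
s=st();print(fr(s['ee_pos']))"
```

```text
{'time': np.float64(8.6), 'ee_pos': array([ 0.4823, -0.003 ,  0.0251]), 'orientation': array([-3.1416e+00,  1.0000e-04, -3.0113e+00]), 'force': array([ 0.424 ,  0.6536, -1.1708]), 'torque': array([ 0.0823, -0.0625, -0.0134]), 'grip_width': np.float64(0.0394), 'gripper_force': np.float64(39.9454)}
[[-0.1488  0.0017]]
```

Emit:
{"fn": "move_arm", "kwargs": {"targets": [{"x": -0.003, "y": 0, "z": 0, "ax": 0, "ay": 0, "az": 0, "fingers": 1}, {"x": -0.007, "y": -0.0001, "z": 0, "ax": 0, "ay": 0, "az": 0, "fingers": 1}, {"x": -0.012, "y": -0.0002, "z": 0, "ax": 0, "ay": 0, "az": 0, "fingers": 1}, {"x": -0.017, "y": -0.0003, "z": 0, "ax": 0, "ay": 0, "az": 0, "fingers": 1}, {"x": -0.022, "y": -0.0004, "z": 0, "ax": 0, "ay": 0, "az": 0, "fingers": 1}, {"x": -0.027, "y": -0.0004, "z": 0, "ax": 0, "ay": 0, "az": 0, "fingers": 1}, {"x": -0.032, "y": -0.0005, "z": 0, "ax": 0, "ay": 0, "az": 0, "fingers": 1}, {"x": -0.036, "y": -0.0006, "z": 0, "ax": 0, "ay": 0, "az": 0, "fingers": 1}, {"x": -0.039, "y": -0.0006, "z": 0, "ax": 0, "ay": 0, "az": 0, "fingers": 1}, {"x": -0.04, "y": -0.0006, "z": 0, "ax": 0, "ay": 0, "az": 0, "fingers": 1}]}}

```text
time: 9.6
ee_pos: [0.5223, 0.0016, 0.0251]
orientation: [-3.142, 0.0, -3.011]
force: [-0.2, 0.3, -1.2]
grip_width: 0.0398
gripper_force: 39.9
```

```bash
python3 -c "
from h import *
s=st();print(fr(s['ee_pos']))"
```

```text
{'time': np.float64(9.6), 'ee_pos': array([0.5223, 0.0016, 0.0251]), 'orientation': array([-3.1416e+00,  1.0000e-04, -3.0113e+00]), 'force': array([-0.2377,  0.3101, -1.1937]), 'torque': array([0.0524, 0.0713, 0.0181]), 'grip_width': np.float64(0.0398), 'gripper_force': np.float64(39.9465)}
[[-0.1085  0.0017]]
```

Emit:
{"fn": "move_arm", "kwargs": {"targets": [{"x": -0.001, "y": 0, "z": 0, "ax": 0, "ay": 0, "az": 0, "fingers": 1}, {"x": -0.002, "y": 0, "z": 0, "ax": 0, "ay": 0, "az": 0, "fingers": 1}, {"x": -0.003, "y": 0, "z": 0, "ax": 0, "ay": 0, "az": 0, "fingers": 1}, {"x": -0.004, "y": 0, "z": 0, "ax": 0, "ay": 0, "az": 0, "fingers": 1}, {"x": -0.005, "y": 0, "z": 0, "ax": 0, "ay": 0, "az": 0, "fingers": 1}, {"x": -0.0055, "y": 0, "z": 0, "ax": 0, "ay": 0, "az": 0, "fingers": 1}, {"x": -0.006, "y": 0, "z": 0, "ax": 0, "ay": 0, "az": 0, "fingers": 1}, {"x": -0.0065, "y": 0, "z": 0, "ax": 0, "ay": 0, "az": 0, "fingers": 1}, {"x": -0.007, "y": 0, "z": 0, "ax": 0, "ay": 0, "az": 0, "fingers": 1}, {"x": -0.007, "y": 0, "z": 0, "ax": 0, "ay": 0, "az": 0, "fingers": 1}]}}

```text
time: 10.6
ee_pos: [0.529, 0.0025, 0.0251]
orientation: [-3.142, -0.0, -3.011]
force: [-0.4, -0.1, -1.0]
grip_width: 0.0393
gripper_force: 39.9
```

```bash
python3 -c "
from h import *
s=st();print(fr(s['ee_pos']))"
```

```text
{'time': np.float64(10.6), 'ee_pos': array([0.529 , 0.0025, 0.0251]), 'orientation': array([-3.1416, -0.    , -3.0113]), 'force': array([-0.3696, -0.1194, -1.0217]), 'torque': array([0.0195, 0.068 , 0.0718]), 'grip_width': np.float64(0.0393), 'gripper_force': np.float64(39.945)}
[[-0.1018  0.0019]]
```

Emit:
{"fn": "move_arm", "kwargs": {"targets": [{"x": -0.0005, "y": 0, "z": 0, "ax": 0, "ay": 0, "az": 0, "fingers": 1}, {"x": -0.001, "y": 0, "z": 0, "ax": 0, "ay": 0, "az": 0, "fingers": 1}, {"x": -0.0015, "y": 0, "z": 0, "ax": 0, "ay": 0, "az": 0, "fingers": 1}, {"x": -0.002, "y": 0, "z": 0, "ax": 0, "ay": 0, "az": 0, "fingers": 1}, {"x": -0.0025, "y": 0, "z": 0, "ax": 0, "ay": 0, "az": 0, "fingers": 1}, {"x": -0.003, "y": 0, "z": 0, "ax": 0, "ay": 0, "az": 0, "fingers": 1}, {"x": -0.003, "y": 0, "z": 0, "ax": 0, "ay": 0, "az": 0, "fingers": 1}, {"x": -0.003, "y": 0, "z": 0, "ax": 0, "ay": 0, "az": 0, "fingers": 1}, {"x": -0.003, "y": 0, "z": 0, "ax": 0, "ay": 0, "az": 0, "fingers": 1}, {"x": -0.003, "y": 0, "z": 0, "ax": 0, "ay": 0, "az": 0, "fingers": 1}]}}

```text
time: 11.6
ee_pos: [0.5291, 0.0027, 0.0246]
orientation: [3.141, -0.007, -3.011]
force: [-13.5, -4.3, 6.4]
grip_width: 0.0391
gripper_force: 40.0
```

Contact with the stop (-13 N, no further advance). I'll ease off the preload, release, and rise.

Emit:
{"fn": "move_arm", "kwargs": {"targets": [{"x": 0.001, "y": 0, "z": 0, "ax": 0, "ay": 0, "az": 0, "fingers": 1}, {"x": 0.002, "y": 0, "z": 0, "ax": 0, "ay": 0, "az": 0, "fingers": 1}, {"x": 0.0022, "y": 0, "z": 0, "ax": 0, "ay": 0, "az": 0, "fingers": 0.6}, {"x": 0.0022, "y": 0, "z": 0, "ax": 0, "ay": 0, "az": 0, "fingers": 0}, {"x": 0.0022, "y": 0, "z": 0, "ax": 0, "ay": 0, "az": 0, "fingers": 0}, {"x": 0.0022, "y": 0, "z": 0, "ax": 0, "ay": 0, "az": 0, "fingers": 0}, {"x": 0.0022, "y": 0, "z": 0, "ax": 0, "ay": 0, "az": 0, "fingers": 0}, {"x": 0.0022, "y": 0, "z": -0.02, "ax": 0, "ay": 0, "az": 0, "fingers": 0}, {"x": 0.0022, "y": 0, "z": -0.06, "ax": 0, "ay": 0, "az": 0, "fingers": 0}, {"x": 0.0022, "y": 0, "z": -0.11, "ax": 0, "ay": 0, "az": 0, "fingers": 0}]}}

```text
time: 12.6
ee_pos: [0.5289, 0.0027, 0.1353]
orientation: [3.141, -0.003, -3.011]
force: [0.7, -1.1, 0.2]
grip_width: 0.0905
gripper_force: 0.0
```

Run:
```python
from h import *
s=st();d=snap('side');im=d['image'][225:345,250:410]
cv2.imwrite('pics/s2.png',cv2.cvtColor(cv2.resize(im,None,fx=4.8,fy=4.8,interpolation=2),cv2.COLOR_RGB2BGR))
```

```text
{'time': np.float64(12.6), 'ee_pos': array([0.5289, 0.0027, 0.1353]), 'orientation': array([ 3.1409e+00, -2.8000e-03, -3.0113e+00]), 'force': array([ 0.7   , -1.1492,  0.209 ]), 'torque': array([-0.0246,  0.0235,  0.0123]), 'grip_width': np.float64(0.0905), 'gripper_force': np.float64(0.0)}
```

View pics/s2.png

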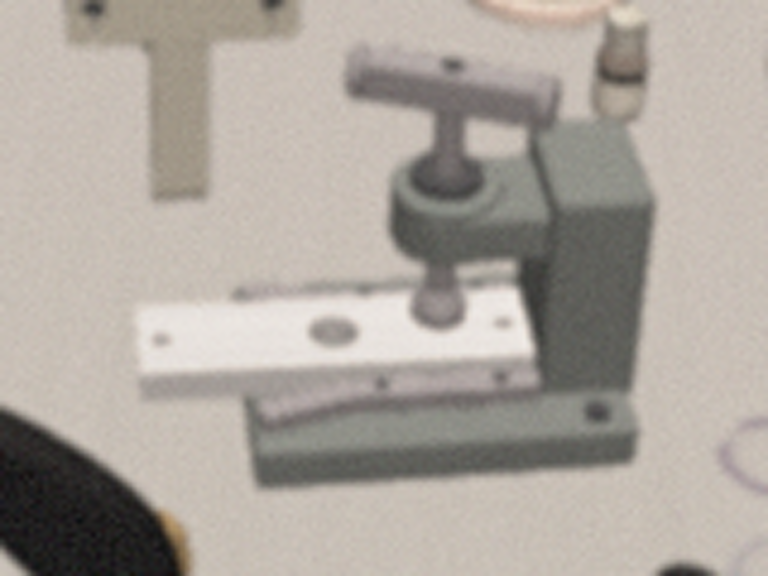

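The plate lies home against the column face, with its right end at (530,330) and the foot above it. Next is the handle: joint check and grasp geometry.

Run:
```python
from h import *
s=robot.state();print(s['q'].round(3));d=snap('top')
f=lambda p:np.array(p,float)/5.7+[309.6,169.6]
for z in(.103,.12,.13,.14):print(z,fr(onz(d,f([(160,168),(250,155)]),z)).tolist())
for z in(.103,.12,.13,.14):print(z,fr(onz(d,f([(145,65),(300,43)]),z)).tolist())
for yaw in(-.269,np.pi-.269): goal([.6305,.0123,.18],yaw)
```

```text
[-0.083  0.408  1.774  0.     0.95  -1.784]
0.103 [[0.0373, 0.027], [0.0373, -0.0039]]
0.12 [[0.033, 0.028], [0.033, -0.0023]]
0.13 [[0.0305, 0.0286], [0.0305, -0.0013]]
0.14 [[0.028, 0.0292], [0.028, -0.0003]]
0.103 [[0.074, 0.0266], [0.0739, -0.027]]
0.12 [[0.0689, 0.0276], [0.0689, -0.0249]]
0.13 [[0.066, 0.0282], [0.0659, -0.0237]]
0.14 [[0.063, 0.0288], [0.063, -0.0224]]
shift [-0.0983 -0.003  -0.0381] turn [-1.7900e-02 -2.0000e-04 -3.4914e+00] t 12.7
shift [-0.0983 -0.003  -0.0381] turn [-1.000e-04  1.290e-02  5.085e-01] t 12.7
```

Emit:
{"fn": "move_arm", "kwargs": {"targets": [{"x": 0, "y": 0, "z": -0.01, "ax": 0, "ay": 0, "az": 0.05, "fingers": 0.5}, {"x": 0, "y": 0, "z": -0.025, "ax": 0, "ay": 0, "az": 0.15, "fingers": 0.5}, {"x": -0.01, "y": 0, "z": -0.036, "ax": 0, "ay": 0.003, "az": 0.25, "fingers": 0.5}, {"x": -0.03, "y": -0.001, "z": -0.038, "ax": 0, "ay": 0.006, "az": 0.35, "fingers": 0.5}, {"x": -0.055, "y": -0.002, "z": -0.038, "ax": 0, "ay": 0.01, "az": 0.43, "fingers": 0.5}, {"x": -0.075, "y": -0.003, "z": -0.038, "ax": 0, "ay": 0.013, "az": 0.48, "fingers": 0.5}, {"x": -0.09, "y": -0.003, "z": -0.038, "ax": 0, "ay": 0.013, "az": 0.508, "fingers": 0.5}, {"x": -0.098, "y": -0.003, "z": -0.038, "ax": 0, "ay": 0.013, "az": 0.508, "fingers": 0.5}, {"x": -0.098, "y": -0.003, "z": -0.038, "ax": 0, "ay": 0.013, "az": 0.508, "fingers": 0.5}, {"x": -0.098, "y": -0.003, "z": -0.038, "ax": 0, "ay": 0.013, "az": 0.508, "fingers": 0.5}], "squeeze": 40}}

```text
time: 13.7
ee_pos: [0.6268, 0.0124, 0.1728]
orientation: [-3.139, -0.011, 2.873]
force: [-0.4, -0.5, 0.9]
grip_width: 0.0464
gripper_force: 0.0
```

Run:
```python
from h import *
s=st();d=snap('wrist','w3.png');a=-.269;w=np.array([np.cos(a),np.sin(a),0])
c=np.array([.6303,.0123,.153]);print(proj(d,[c,c-.03*w,c+.03*w]))
```

```text
{'time': np.float64(13.7), 'ee_pos': array([0.6268, 0.0124, 0.1728]), 'orientation': array([-3.1394, -0.0106,  2.8735]), 'force': array([-0.4048, -0.463 ,  0.8528]), 'torque': array([0.0061, 0.0175, 0.0347]), 'grip_width': np.float64(0.0464), 'gripper_force': np.float64(0.0)}
[[323.65859526 277.75751311]
 [323.79753183 226.20842234]
 [323.52708263 324.99609207]]
```

View pics/w3.png

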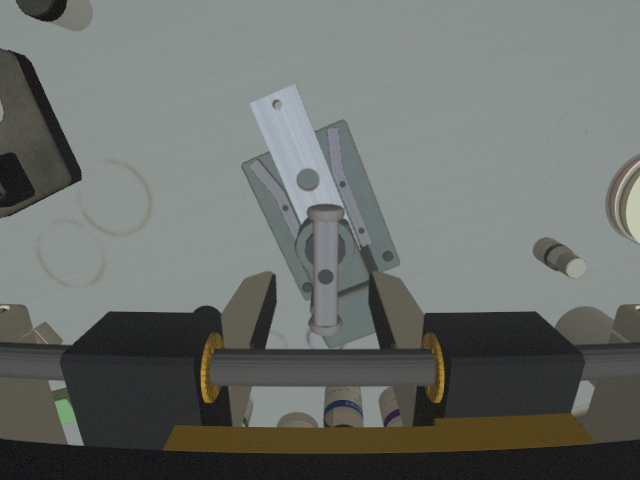

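The bar stands squarely between the fingers: hub at (325,277), against a predicted (324,278). I'll level the tool and go down.

```bash
python3 -c "
from h import *
goal([.6305,.0123,.128],np.pi-.269)
d=snap('wrist');print(fr(onz(d,[(325.5,277)],.153)),onz(d,[(325.5,277)],.153))"
```

```text
shift [-0.0041  0.001   0.045 ] turn [-0.0027 -0.0132  0.0009] t 13.75
[[-0.      0.0011]] [[0.63016695 0.0133954  0.153     ]]
```

Emit:
{"fn": "move_arm", "kwargs": {"targets": [{"x": -0.002, "y": 0.001, "z": 0.005, "ax": -0.002, "ay": -0.006, "az": 0, "fingers": 0.5}, {"x": -0.004, "y": 0.0015, "z": 0.015, "ax": -0.003, "ay": -0.013, "az": 0, "fingers": 0.5}, {"x": -0.004, "y": 0.0015, "z": 0.028, "ax": -0.003, "ay": -0.013, "az": 0, "fingers": 0.5}, {"x": -0.004, "y": 0.0015, "z": 0.039, "ax": -0.003, "ay": -0.013, "az": 0, "fingers": 0.5}, {"x": -0.004, "y": 0.0015, "z": 0.045, "ax": -0.003, "ay": -0.013, "az": 0, "fingers": 0.5}, {"x": -0.004, "y": 0.0015, "z": 0.045, "ax": -0.003, "ay": -0.013, "az": 0, "fingers": 0.8}, {"x": -0.004, "y": 0.0015, "z": 0.045, "ax": -0.003, "ay": -0.013, "az": 0, "fingers": 1}, {"x": -0.004, "y": 0.0015, "z": 0.045, "ax": -0.003, "ay": -0.013, "az": 0, "fingers": 1}, {"x": -0.004, "y": 0.0015, "z": 0.045, "ax": -0.003, "ay": -0.013, "az": 0, "fingers": 1}, {"x": -0.004, "y": 0.0015, "z": 0.045, "ax": -0.003, "ay": -0.013, "az": 0, "fingers": 1}]}}

```text
time: 14.8
ee_pos: [0.6314, 0.0129, 0.1285]
orientation: [3.141, 0.001, 2.873]
force: [-0.6, 0.5, 1.0]
grip_width: 0.0137
gripper_force: 40.0
```

Emit:
{"fn": "move_arm", "kwargs": {"targets": [{"x": 0, "y": 0, "z": 0, "ax": 0, "ay": 0, "az": 0, "fingers": 1}, {"x": 0, "y": 0, "z": 0, "ax": 0, "ay": 0, "az": 0, "fingers": 1}, {"x": 0, "y": 0, "z": 0, "ax": 0, "ay": 0, "az": 0, "fingers": 1}, {"x": 0, "y": 0, "z": 0, "ax": 0, "ay": 0, "az": 0, "fingers": 1}, {"x": 0, "y": 0, "z": 0, "ax": 0, "ay": 0, "az": 0, "fingers": 1}, {"x": 0, "y": 0, "z": 0, "ax": 0, "ay": 0, "az": 0, "fingers": 1}, {"x": 0, "y": 0, "z": 0, "ax": 0, "ay": 0, "az": 0, "fingers": 1}, {"x": 0, "y": 0, "z": 0, "ax": 0, "ay": 0, "az": 0, "fingers": 1}, {"x": 0, "y": 0, "z": 0, "ax": 0, "ay": 0, "az": 0, "fingers": 1}, {"x": 0, "y": 0, "z": 0, "ax": 0, "ay": 0, "az": 0, "fingers": 1}]}}

```text
time: 15.8
ee_pos: [0.6314, 0.0129, 0.1285]
orientation: [3.141, 0.001, 2.873]
force: [0.5, 1.6, 4.6]
grip_width: 0.0138
gripper_force: 40.0
```

```bash
python3 -c "
from h import *
st()"
```

```text
{'time': np.float64(15.8), 'ee_pos': array([0.6314, 0.0129, 0.1285]), 'orientation': array([3.1409e+00, 9.0000e-04, 2.8729e+00]), 'force': array([0.5478, 1.6113, 4.5583]), 'torque': array([ 0.3475,  0.0222, -0.0277]), 'grip_width': np.float64(0.0138), 'gripper_force': np.float64(40.0013)}
```

Emit:
{"fn": "move_arm", "kwargs": {"targets": [{"x": 0, "y": 0, "z": 0, "ax": 0, "ay": 0, "az": 0.05, "fingers": 1}, {"x": 0, "y": 0, "z": 0, "ax": 0, "ay": 0, "az": 0.1, "fingers": 1}, {"x": 0, "y": 0, "z": 0, "ax": 0, "ay": 0, "az": 0.15, "fingers": 1}, {"x": 0, "y": 0, "z": 0, "ax": 0, "ay": 0, "az": 0.2, "fingers": 1}, {"x": 0, "y": 0, "z": 0, "ax": 0, "ay": 0, "az": 0.25, "fingers": 1}, {"x": 0, "y": 0, "z": 0, "ax": 0, "ay": 0, "az": 0.28, "fingers": 1}, {"x": 0, "y": 0, "z": 0, "ax": 0, "ay": 0, "az": 0.31, "fingers": 1}, {"x": 0, "y": 0, "z": 0, "ax": 0, "ay": 0, "az": 0.34, "fingers": 1}, {"x": 0, "y": 0, "z": 0, "ax": 0, "ay": 0, "az": 0.37, "fingers": 1}, {"x": 0, "y": 0, "z": 0, "ax": 0, "ay": 0, "az": 0.4, "fingers": 1}]}}

```text
time: 16.8
ee_pos: [0.6311, 0.0123, 0.1285]
orientation: [-3.141, 0.001, 2.558]
force: [-1.5, -1.1, 6.9]
grip_width: 0.0141
gripper_force: 40.1
```

```bash
cat > r.py <<'E'
from h import *
s=st();print('q6',s['q'][5],'tau6',s['tau'][5],'Mz',s['torque'][2])
E
python3 r.py
```

```text
{'time': np.float64(16.8), 'ee_pos': array([0.6311, 0.0123, 0.1285]), 'orientation': array([-3.1413e+00,  6.0000e-04,  2.5582e+00]), 'force': array([-1.4868, -1.1131,  6.9105]), 'torque': array([-0.2332,  0.3072,  0.2955]), 'grip_width': np.float64(0.0141), 'gripper_force': np.float64(40.0625)}
q6 -1.041010397554251 tau6 -0.14240420423448086 Mz 0.2954771952824718
```

Emit:
{"fn": "move_arm", "kwargs": {"targets": [{"x": 0, "y": 0, "z": 0, "ax": 0, "ay": 0, "az": 0.03, "fingers": 1}, {"x": 0, "y": 0, "z": 0, "ax": 0, "ay": 0, "az": 0.06, "fingers": 1}, {"x": 0, "y": 0, "z": 0, "ax": 0, "ay": 0, "az": 0.09, "fingers": 1}, {"x": 0, "y": 0, "z": 0, "ax": 0, "ay": 0, "az": 0.12, "fingers": 1}, {"x": 0, "y": 0, "z": 0, "ax": 0, "ay": 0, "az": 0.15, "fingers": 1}, {"x": 0, "y": 0, "z": 0, "ax": 0, "ay": 0, "az": 0.18, "fingers": 1}, {"x": 0, "y": 0, "z": 0, "ax": 0, "ay": 0, "az": 0.21, "fingers": 1}, {"x": 0, "y": 0, "z": 0, "ax": 0, "ay": 0, "az": 0.24, "fingers": 1}, {"x": 0, "y": 0, "z": 0, "ax": 0, "ay": 0, "az": 0.27, "fingers": 1}, {"x": 0, "y": 0, "z": 0, "ax": 0, "ay": 0, "az": 0.3, "fingers": 1}]}}

```text
time: 17.8
ee_pos: [0.6308, 0.012, 0.1285]
orientation: [-3.141, 0.001, 2.323]
force: [-4.2, -3.7, 8.3]
grip_width: 0.0134
gripper_force: 40.1
```

```bash
python3 r.py
```

```text
{'time': np.float64(17.8), 'ee_pos': array([0.6308, 0.012 , 0.1285]), 'orientation': array([-3.1406e+00,  6.0000e-04,  2.3226e+00]), 'force': array([-4.1573, -3.6817,  8.3145]), 'torque': array([-0.6311,  0.6504,  0.2673]), 'grip_width': np.float64(0.0134), 'gripper_force': np.float64(40.0661)}
q6 -0.8053865884899348 tau6 -0.13568707276135683 Mz 0.26728982572679455
```

Emit:
{"fn": "move_arm", "kwargs": {"targets": [{"x": 0, "y": 0, "z": 0, "ax": 0, "ay": 0, "az": 0.03, "fingers": 1}, {"x": 0, "y": 0, "z": 0, "ax": 0, "ay": 0, "az": 0.06, "fingers": 1}, {"x": 0, "y": 0, "z": 0, "ax": 0, "ay": 0, "az": 0.09, "fingers": 1}, {"x": 0, "y": 0, "z": 0, "ax": 0, "ay": 0, "az": 0.12, "fingers": 1}, {"x": 0, "y": 0, "z": 0, "ax": 0, "ay": 0, "az": 0.15, "fingers": 1}, {"x": 0, "y": 0, "z": 0, "ax": 0, "ay": 0, "az": 0.18, "fingers": 1}, {"x": 0, "y": 0, "z": 0, "ax": 0, "ay": 0, "az": 0.21, "fingers": 1}, {"x": 0, "y": 0, "z": 0, "ax": 0, "ay": 0, "az": 0.24, "fingers": 1}, {"x": 0, "y": 0, "z": 0, "ax": 0, "ay": 0, "az": 0.27, "fingers": 1}, {"x": 0, "y": 0, "z": 0, "ax": 0, "ay": 0, "az": 0.3, "fingers": 1}]}}

```text
time: 18.8
ee_pos: [0.6304, 0.0117, 0.1284]
orientation: [-3.14, 0.001, 2.087]
force: [-6.2, -4.4, 9.7]
grip_width: 0.0137
gripper_force: 40.1
```

```bash
python3 r.py
```

```text
{'time': np.float64(18.8), 'ee_pos': array([0.6304, 0.0117, 0.1284]), 'orientation': array([-3.1396e+00,  6.0000e-04,  2.0870e+00]), 'force': array([-6.2218, -4.3702,  9.7166]), 'torque': array([-0.8575,  1.0536,  0.2518]), 'grip_width': np.float64(0.0137), 'gripper_force': np.float64(40.0697)}
q6 -0.5697809829264615 tau6 -0.1295333169400692 Mz 0.25184464052826755
```

Emit:
{"fn": "move_arm", "kwargs": {"targets": [{"x": 0, "y": -0.0005, "z": -0.0002, "ax": 0, "ay": 0, "az": 0.03, "fingers": 1}, {"x": 0, "y": -0.001, "z": -0.0005, "ax": 0, "ay": 0, "az": 0.06, "fingers": 1}, {"x": 0, "y": -0.001, "z": -0.0005, "ax": 0, "ay": 0, "az": 0.09, "fingers": 1}, {"x": 0, "y": -0.001, "z": -0.0005, "ax": 0, "ay": 0, "az": 0.12, "fingers": 1}, {"x": 0, "y": -0.001, "z": -0.0005, "ax": 0, "ay": 0, "az": 0.15, "fingers": 1}, {"x": 0, "y": -0.001, "z": -0.0005, "ax": 0, "ay": 0, "az": 0.18, "fingers": 1}, {"x": 0, "y": -0.001, "z": -0.0005, "ax": 0, "ay": 0, "az": 0.21, "fingers": 1}, {"x": 0, "y": -0.001, "z": -0.0005, "ax": 0, "ay": 0, "az": 0.24, "fingers": 1}, {"x": 0, "y": -0.001, "z": -0.0005, "ax": 0, "ay": 0, "az": 0.27, "fingers": 1}, {"x": 0, "y": -0.001, "z": -0.0005, "ax": 0, "ay": 0, "az": 0.3, "fingers": 1}]}}

```text
time: 19.8
ee_pos: [0.6299, 0.0115, 0.1285]
orientation: [-3.141, 0.001, 1.85]
force: [-2.6, -7.2, 3.0]
grip_width: 0.0136
gripper_force: 40.1
```

```bash
python3 r.py
```

```text
{'time': np.float64(19.8), 'ee_pos': array([0.6299, 0.0115, 0.1285]), 'orientation': array([-3.1407e+00,  8.0000e-04,  1.8504e+00]), 'force': array([-2.6332, -7.2229,  2.9773]), 'torque': array([-1.1641,  0.4618,  0.273 ]), 'grip_width': np.float64(0.0136), 'gripper_force': np.float64(40.0639)}
q6 -0.3341499352693324 tau6 -0.13791751116514206 Mz 0.2729521999076781
```

Emit:
{"fn": "move_arm", "kwargs": {"targets": [{"x": -0.0005, "y": 0, "z": 0, "ax": 0, "ay": 0, "az": 0.03, "fingers": 1}, {"x": -0.001, "y": 0, "z": 0, "ax": 0, "ay": 0, "az": 0.06, "fingers": 1}, {"x": -0.001, "y": 0, "z": 0, "ax": 0, "ay": 0, "az": 0.09, "fingers": 1}, {"x": -0.001, "y": 0, "z": 0, "ax": 0, "ay": 0, "az": 0.12, "fingers": 1}, {"x": -0.001, "y": 0, "z": 0, "ax": 0, "ay": 0, "az": 0.15, "fingers": 1}, {"x": -0.001, "y": 0, "z": 0, "ax": 0, "ay": 0, "az": 0.18, "fingers": 1}, {"x": -0.001, "y": 0, "z": 0, "ax": 0, "ay": 0, "az": 0.21, "fingers": 1}, {"x": -0.001, "y": 0, "z": 0, "ax": 0, "ay": 0, "az": 0.24, "fingers": 1}, {"x": -0.001, "y": 0, "z": 0, "ax": 0, "ay": 0, "az": 0.27, "fingers": 1}, {"x": -0.001, "y": 0, "z": 0, "ax": 0, "ay": 0, "az": 0.3, "fingers": 1}]}}

```text
time: 20.8
ee_pos: [0.6295, 0.0114, 0.1284]
orientation: [-3.139, -0.0, 1.615]
force: [-7.4, -2.8, 7.7]
grip_width: 0.0136
gripper_force: 40.1
```

```bash
python3 r.py
```

```text
{'time': np.float64(20.8), 'ee_pos': array([0.6295, 0.0114, 0.1284]), 'orientation': array([-3.1391e+00, -3.0000e-04,  1.6149e+00]), 'force': array([-7.4423, -2.7753,  7.6979]), 'torque': array([-0.4878,  1.2455,  0.2627]), 'grip_width': np.float64(0.0136), 'gripper_force': np.float64(40.0689)}
q6 -0.099947786123802 tau6 -0.13026196975260973 Mz 0.26268748087971694
```

Emit:
{"fn": "move_arm", "kwargs": {"targets": [{"x": 0, "y": -0.0005, "z": -0.0002, "ax": 0, "ay": 0, "az": 0.03, "fingers": 1}, {"x": -0.0003, "y": -0.001, "z": -0.0004, "ax": 0, "ay": 0, "az": 0.06, "fingers": 1}, {"x": -0.0003, "y": -0.001, "z": -0.0004, "ax": 0, "ay": 0, "az": 0.09, "fingers": 1}, {"x": -0.0003, "y": -0.001, "z": -0.0004, "ax": 0, "ay": 0, "az": 0.12, "fingers": 1}, {"x": -0.0003, "y": -0.001, "z": -0.0004, "ax": 0, "ay": 0, "az": 0.15, "fingers": 1}, {"x": -0.0003, "y": -0.001, "z": -0.0004, "ax": 0, "ay": 0, "az": 0.18, "fingers": 1}, {"x": -0.0003, "y": -0.001, "z": -0.0004, "ax": 0, "ay": 0, "az": 0.21, "fingers": 1}, {"x": -0.0003, "y": -0.001, "z": -0.0004, "ax": 0, "ay": 0, "az": 0.24, "fingers": 1}, {"x": -0.0003, "y": -0.001, "z": -0.0004, "ax": 0, "ay": 0, "az": 0.27, "fingers": 1}, {"x": -0.0003, "y": -0.001, "z": -0.0004, "ax": 0, "ay": 0, "az": 0.3, "fingers": 1}]}}

```text
time: 21.8
ee_pos: [0.6289, 0.0113, 0.1285]
orientation: [-3.14, -0.001, 1.379]
force: [-4.8, 3.7, -4.4]
grip_width: 0.0135
gripper_force: 40.1
```

```bash
python3 r.py
```

```text
{'time': np.float64(21.8), 'ee_pos': array([0.6289, 0.0113, 0.1285]), 'orientation': array([-3.1402e+00, -5.0000e-04,  1.3787e+00]), 'force': array([-4.765 ,  3.7497, -4.4441]), 'torque': array([0.5464, 0.8018, 0.225 ]), 'grip_width': np.float64(0.0135), 'gripper_force': np.float64(40.0626)}
q6 0.13542313293587113 tau6 -0.1363988220691681 Mz 0.2250271087438788
```

Emit:
{"fn": "move_arm", "kwargs": {"targets": [{"x": 0, "y": -0.0005, "z": 0, "ax": 0, "ay": 0, "az": 0.03, "fingers": 1}, {"x": 0.0003, "y": -0.0006, "z": 0, "ax": 0, "ay": 0, "az": 0.06, "fingers": 1}, {"x": 0.0005, "y": -0.0006, "z": 0.0002, "ax": 0, "ay": 0, "az": 0.09, "fingers": 1}, {"x": 0.0005, "y": -0.0006, "z": 0.0002, "ax": 0, "ay": 0, "az": 0.12, "fingers": 1}, {"x": 0.0005, "y": -0.0006, "z": 0.0002, "ax": 0, "ay": 0, "az": 0.15, "fingers": 1}, {"x": 0.0005, "y": -0.0006, "z": 0.0002, "ax": 0, "ay": 0, "az": 0.18, "fingers": 1}, {"x": 0.0005, "y": -0.0006, "z": 0.0002, "ax": 0, "ay": 0, "az": 0.21, "fingers": 1}, {"x": 0.0005, "y": -0.0006, "z": 0.0002, "ax": 0, "ay": 0, "az": 0.24, "fingers": 1}, {"x": 0.0005, "y": -0.0006, "z": 0.0002, "ax": 0, "ay": 0, "az": 0.27, "fingers": 1}, {"x": 0.0005, "y": -0.0006, "z": 0.0002, "ax": 0, "ay": 0, "az": 0.3, "fingers": 1}]}}

```text
time: 22.8
ee_pos: [0.6285, 0.0115, 0.1286]
orientation: [-3.141, 0.0, 1.143]
force: [-6.6, 0.2, -6.8]
grip_width: 0.0134
gripper_force: 40.1
```

```bash
python3 r.py
```

```text
{'time': np.float64(22.8), 'ee_pos': array([0.6285, 0.0115, 0.1286]), 'orientation': array([-3.1405e+00,  3.0000e-04,  1.1431e+00]), 'force': array([-6.5562,  0.1726, -6.785 ]), 'torque': array([-0.0366,  1.1138,  0.2397]), 'grip_width': np.float64(0.0134), 'gripper_force': np.float64(40.0754)}
q6 0.37192087614884306 tau6 -0.11184132657945156 Mz 0.23972827696910945
```

Emit:
{"fn": "move_arm", "kwargs": {"targets": [{"x": 0, "y": -0.0005, "z": 0.0002, "ax": 0, "ay": 0, "az": 0.03, "fingers": 1}, {"x": -0.0003, "y": -0.0008, "z": 0.0005, "ax": 0, "ay": 0, "az": 0.06, "fingers": 1}, {"x": -0.0003, "y": -0.0008, "z": 0.0005, "ax": 0, "ay": 0, "az": 0.09, "fingers": 1}, {"x": -0.0003, "y": -0.0008, "z": 0.0005, "ax": 0, "ay": 0, "az": 0.12, "fingers": 1}, {"x": -0.0003, "y": -0.0008, "z": 0.0005, "ax": 0, "ay": 0, "az": 0.15, "fingers": 1}, {"x": -0.0003, "y": -0.0008, "z": 0.0005, "ax": 0, "ay": 0, "az": 0.18, "fingers": 1}, {"x": -0.0003, "y": -0.0008, "z": 0.0005, "ax": 0, "ay": 0, "az": 0.21, "fingers": 1}, {"x": -0.0003, "y": -0.0008, "z": 0.0005, "ax": 0, "ay": 0, "az": 0.24, "fingers": 1}, {"x": -0.0003, "y": -0.0008, "z": 0.0005, "ax": 0, "ay": 0, "az": 0.27, "fingers": 1}, {"x": -0.0003, "y": -0.0008, "z": 0.0005, "ax": 0, "ay": 0, "az": 0.3, "fingers": 1}]}}

```text
time: 23.8
ee_pos: [0.6281, 0.0118, 0.1285]
orientation: [-3.141, -0.0, 0.908]
force: [-5.2, 0.3, -2.0]
grip_width: 0.0136
gripper_force: 40.1
```

```bash
python3 r.py
```

```text
{'time': np.float64(23.8), 'ee_pos': array([0.6281, 0.0118, 0.1285]), 'orientation': array([-3.1415e+00, -3.0000e-04,  9.0750e-01]), 'force': array([-5.1532,  0.3124, -1.9544]), 'torque': array([-0.004 ,  1.1908,  0.3624]), 'grip_width': np.float64(0.0136), 'gripper_force': np.float64(40.1171)}
q6 0.6075384567767859 tau6 -0.04901458276435733 Mz 0.3623786100844032
```

Load has begun to rise: Mz 0.36 against about 0.26 free, so the bite was about 0.3 rad ago. About 0.17 rad more, read the same way at the end.

Emit:
{"fn": "move_arm", "kwargs": {"targets": [{"x": 0, "y": 0, "z": 0, "ax": 0, "ay": 0, "az": 0, "fingers": 1}, {"x": -0.0003, "y": -0.0004, "z": 0, "ax": 0, "ay": 0, "az": 0, "fingers": 1}, {"x": -0.0004, "y": -0.0006, "z": 0.0001, "ax": 0, "ay": 0, "az": 0, "fingers": 1}, {"x": -0.0004, "y": -0.0006, "z": 0.0001, "ax": 0, "ay": 0, "az": 0.03, "fingers": 1}, {"x": -0.0004, "y": -0.0006, "z": 0.0001, "ax": 0, "ay": 0, "az": 0.06, "fingers": 1}, {"x": -0.0004, "y": -0.0006, "z": 0.0001, "ax": 0, "ay": 0, "az": 0.09, "fingers": 1}, {"x": -0.0004, "y": -0.0006, "z": 0.0001, "ax": 0, "ay": 0, "az": 0.12, "fingers": 1}, {"x": -0.0004, "y": -0.0006, "z": 0.0001, "ax": 0, "ay": 0, "az": 0.15, "fingers": 1}, {"x": -0.0004, "y": -0.0006, "z": 0.0001, "ax": 0, "ay": 0, "az": 0.18, "fingers": 1}, {"x": -0.0004, "y": -0.0006, "z": 0.0001, "ax": 0, "ay": 0, "az": 0.21, "fingers": 1}]}}

```text
time: 24.8
ee_pos: [0.6278, 0.0119, 0.1285]
orientation: [3.141, -0.001, 0.743]
force: [0.1, 4.8, 1.0]
grip_width: 0.0136
gripper_force: 40.2
```

```bash
python3 r.py
```

```text
{'time': np.float64(24.8), 'ee_pos': array([0.6278, 0.0119, 0.1285]), 'orientation': array([ 3.1412e+00, -1.2000e-03,  7.4260e-01]), 'force': array([0.0718, 4.7666, 1.0374]), 'torque': array([0.599 , 0.1738, 0.3856]), 'grip_width': np.float64(0.0136), 'gripper_force': np.float64(40.1514)}
q6 0.7725225758507573 tau6 -0.007848749519325793 Mz 0.38563395546051665
```

Emit:
{"fn": "move_arm", "kwargs": {"targets": [{"x": 0, "y": 0, "z": 0, "ax": 0, "ay": 0, "az": 0.03, "fingers": 1}, {"x": 0, "y": 0, "z": 0, "ax": 0, "ay": 0, "az": 0.06, "fingers": 1}, {"x": 0, "y": 0, "z": 0, "ax": 0, "ay": 0, "az": 0.06, "fingers": 1}, {"x": 0, "y": 0, "z": 0, "ax": 0, "ay": 0, "az": 0.06, "fingers": 1}, {"x": 0, "y": 0, "z": 0, "ax": 0, "ay": 0, "az": 0.06, "fingers": 0.5}, {"x": 0, "y": 0, "z": 0, "ax": 0, "ay": 0, "az": 0.06, "fingers": 0.5}, {"x": 0, "y": 0, "z": 0, "ax": 0, "ay": 0, "az": 0.06, "fingers": 0.5}, {"x": 0, "y": 0, "z": 0, "ax": 0, "ay": 0, "az": 0.06, "fingers": 0.5}, {"x": 0, "y": 0, "z": 0, "ax": 0, "ay": 0, "az": 0.06, "fingers": 0.5}, {"x": 0, "y": 0, "z": 0, "ax": 0, "ay": 0, "az": 0.06, "fingers": 0.5}]}}

```text
time: 25.8
ee_pos: [0.6275, 0.0116, 0.1282]
orientation: [3.142, -0.0, 0.697]
force: [0.1, 0.2, -0.2]
grip_width: 0.0463
gripper_force: 0.0
```

Emit:
{"fn": "move_arm", "kwargs": {"targets": [{"x": 0, "y": 0, "z": -0.005, "ax": 0, "ay": 0, "az": 0, "fingers": 0.5}, {"x": 0, "y": 0, "z": -0.015, "ax": 0, "ay": 0, "az": 0, "fingers": 0.5}, {"x": 0, "y": 0, "z": -0.03, "ax": 0, "ay": 0, "az": 0, "fingers": 0.5}, {"x": 0, "y": 0, "z": -0.05, "ax": 0, "ay": 0, "az": 0, "fingers": 0.5}, {"x": 0, "y": 0, "z": -0.07, "ax": 0, "ay": 0, "az": 0, "fingers": 0.5}, {"x": 0, "y": 0, "z": -0.085, "ax": 0, "ay": 0, "az": 0, "fingers": 0.5}, {"x": 0, "y": 0, "z": -0.095, "ax": 0, "ay": 0, "az": 0, "fingers": 0.5}, {"x": 0, "y": 0, "z": -0.1, "ax": 0, "ay": 0, "az": 0, "fingers": 0.5}, {"x": 0, "y": 0, "z": -0.1, "ax": 0, "ay": 0, "az": 0, "fingers": 0.5}, {"x": 0, "y": 0, "z": -0.1, "ax": 0, "ay": 0, "az": 0, "fingers": 0.5}]}}

```text
time: 26.8
ee_pos: [0.6271, 0.0117, 0.2275]
orientation: [-3.141, 0.0, 0.697]
force: [0.5, -0.4, -0.4]
grip_width: 0.0466
gripper_force: 0.0
```

Run:
```python
from h import *
st();d=snap('side');im=d['image'][225:345,250:410]
cv2.imwrite('pics/s3.png',cv2.cvtColor(cv2.resize(im,None,fx=4.8,fy=4.8,interpolation=2),cv2.COLOR_RGB2BGR))
```

```text
{'time': np.float64(26.8), 'ee_pos': array([0.6271, 0.0117, 0.2275]), 'orientation': array([-3.1408e+00,  4.0000e-04,  6.9740e-01]), 'force': array([ 0.5369, -0.3689, -0.3689]), 'torque': array([-0.0211,  0.1656, -0.0016]), 'grip_width': np.float64(0.0466), 'gripper_force': np.float64(0.0)}
```

View pics/s3.png

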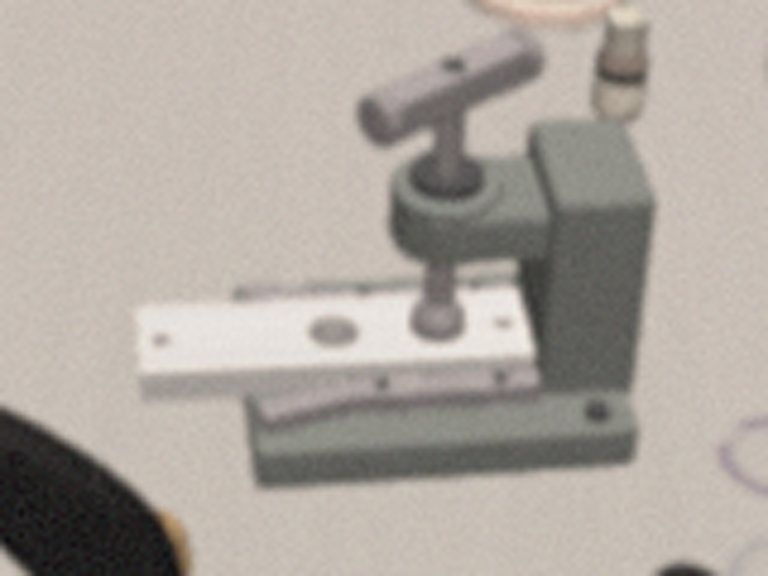

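The foot is now down on the plate at (437,322), the handle has turned with the gripper, and the plate still lies against the stop. The gripper is clear, so I'm handing the job in.

```bash
python3 -c "
from station import robot
print(robot.sign_off())"
```

```text
the job is handed in; nothing more can be done
None
```

The plate is home against the stop and clamped: the handle was turned about 0.5 rad past the bite (estimated load 0.14 N m, target 0.15), then released, the three loose items were left alone, and the job was handed in at about 27 s; no verdict came back.

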